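# Hang up the pail, then find which way the lid unscrews

### The arm

A 7-joint arm with a two-finger parallel gripper is mounted at the origin on the work surface; the furniture and walls round the work are solid. World frame = base frame: x ahead of the robot, y to its left, z up, the work surface at z = 0. Lengths are in m, angles in rad, forces in N, time in s.
With the tool pointing down it reaches from about 0.425 to 0.875 m from the base axis. Payload 4.7 kg.
Tool frame: the origin (TCP) lies midway between the tips of the shut fingers; the grasp point (between the pads) lies 19 mm behind it; z points along the fingers, y is the line along which they close (so a half turn about z gives the same grasp; the last joint's range is limited). The gripper opens to 87 mm and grips with 3 to 60 N. Pads are 19 mm wide; open, the fingers measure 117 mm over their backs; the gripper's body (75 mm by 190 mm) begins 51 mm behind the grasp point.
Start: joints at [-1.289, 0.321, -0.07, 1.45, 0.023, 1.371, -0.057], TCP at [0.172, 0.627, 0.223] pointing down, gripper open.
Joint ranges: [-2.86, 2.86], [-0.3, 2.09], [-1.38, 1.24], [0.06, 2.45], [-1.56, 4.7], [0.09, 2.05], [-2.69, 2.69]. Speed limits (rad/s): [2.57, 2.57, 3.14, 3.14, 3.14, 3.14, 3.14].

### API

Orientations are given as a rotation vector (axis times angle).
In Python, from bench import ctrl gives the robot as it stands.
- The arm moves only by the shell command python3 inch.py FILE [FORCE], which reads ROWS from the file FILE. ROWS is a JSON list of rows, 1 to 20 of them, each written [[dx, dy, dz], turn, opening]: dx, dy, dz in shares of 80 cm (1.0 is 80 cm), then a turn about the tool's z in a scale on which 1.0 is 120 degrees, then the opening from 0.0 (shut) to 1.0 (fully open); each row is the pose to reach, as a shift and turn from the pose commanded when the command began, along the tool's axes at that moment; what a row does not reach only later rows make up. A row lasts 1/10 s, in which the tool goes at most 0.05 m and 0.15 rad, less where a joint would pass 70% of its speed; a pose out of reach is approached as far as the arm can. The fingers move at their own pace and stop on an object; FORCE is the grip in N (left out, the last holds). Time passes only in rows, so rows that do not move let the fingers close. It prints the time, the measured TCP pose, the force, the opening and the grip force at its end. A shift or turn number past 1, either way, is cut back to 1. Input that does not fit is refused with a message, and nothing moves.
- ctrl.get_state(): the state, without advancing time (a new reading comes with each control period).
- ctrl.get_image(name): name is "side" or "top" or "wrist"; returns the picture (480x640x3 uint8, red, green, blue); there is no depth.
- ctrl.camera_model(name): a dict with "vertical_fov" (degrees; the focal length in pixels is half the picture's height over the tangent of half this angle, whatever the lens; pixels are square), "cx", "cy" (the principal point, pixels), "rvec" (rotation vector, rad) and "tvec" (3), from world to camera coordinates, as OpenCV has them; the wrist camera has in their place "hand_eye" (4x4, takes a point from camera to tool coordinates, whose origin is the TCP and whose axes are the flange's). Camera axes: x right, y down, z forward; pixel columns grow to the right and rows downward; lengths in m; the calibration is good to about 2 mm. A picture is of the moment at which its call begins: read the wrist's pose just before it. camera_model takes no time and is no camera call.
- ctrl.close_job(): hands the job in; it is judged then, once.
The state is a dict: "time": time; "joint_positions": joint angles; "qd": joint speeds; "joint_torque": joint torques, N m; "position": TCP position; "tool_rot": TCP orientation; "ft_force": force on the tool from outside, world axes, zero at the start; "torque": the same for the moment, N m; "grip_width": opening from 0.0 (shut) to 1.0 (fully open); "grip_force": force on a finger pad.
Only numpy, scipy, OpenCV 4.12 (cv2) and the standard library are available. Lean on these libraries where they do the work, as an engineer would, in place of code of your own. Each camera call takes 0.05 s, during which the arm holds its last target. There are 200 camera calls.

### The job

A little steel pail has been left standing on the lid of one of the two storage jars: hang it by its bail on the hook of the stand, without setting it down anywhere else. Then open the jar it stood on: its lid loosens less than a quarter turn one way, but nobody remembers which, so try it one way and, if it will not come off, the other. Finish holding that lid in the gripper, level and well clear above the jar, with the pail hanging quietly, and leave the other lid alone and knock nothing over.

Things in the scene. Friction and masses are not known exactly. Their poses are not given: they have to be found in the camera images.
- pail: Small open steel pail, 110 g, 55 mm high to the rim, 84 mm across the rim, 48 mm across the base, standing upright on the target lid at the start. Origin: centre of its underside, z up. A rigid bail (arched handle) of 9 mm round bar stands over it in its y-z plane, uprights at y = +-46 mm. Between rim and top bar is an open window 55 mm high.
- bail (a point): Middle of the bail's level top bar: on the pail's axis, 115 mm above its underside; axes as the pail's. In the middle (y -10 to +10 mm) the bar has a 6 mm raised kink where a hook seats; the straight bar 12 to 37 mm either side of it is the place to pinch from above, fingers closing along the pail's x.
- hook_stand: Fixed dark steel stand: round foot 110 mm across, 12 mm post 218 mm high. Origin: centre of its underside. An 8 mm thick hook runs from the post's top out along the stand's -x; its upturned tip is 98 mm from the post's axis and reaches 215 mm above the worktop.
- hook (a point): Seat (low part) of the hook, on its upper face, 73.5 mm from the post's axis, 196 mm above the worktop; axes as the stand's (hook points to -x). The bail bar must lie across the hook (pail's y along the stand's y, either way round), come in over the tip from the front, along the stand's +x, and be lowered about 20 mm on to the seat.
- lid: Target lid, under the pail at the start: round fluted wooden lid, 55 mm diameter, 36 mm high, 70 g. Origin: centre of its underside (112 mm above the worktop when seated), z up. Turned 60 to 90 degrees one way (a stop ends it at 91) it is free to lift straight off; the other way it stops within 5 degrees. Pressed hard on a stop it jams: ease it back. The hand varies unseen.
- other_lid: The same lid on the other jar of the tray, 140 mm from the target lid: to be left alone. Origin: centre of its underside.
- tray: Fixed wooden tray 110 x 260 x 22 mm; origin: centre of its underside. On it, at y = +70 and -70 mm, two like white jars, 84 mm across, are fixed; each jar's shoulder slopes away below its lid. A locked lid lifts less than 4 mm, a freed one lifts with no more than its weight and is clear of the neck 30 mm up.
- spice_jar: Loose upright spice jar, 45 mm across, 106 mm high, beside the tray; bystander. Origin: underside centre, z up.
- tin: Loose food tin, 75 mm across, 58 mm high, beside the tray; bystander. Origin: underside centre, z up.
- salt_mill: Loose salt shaker with a rounded top, 44 mm across, 90 mm high, near the hook stand; bystander. Origin: underside centre, z up.

How it is judged:
On the way, in this order (a step that is already met when the one before it is completed fails the run):
1. the pail hangs by its bail on the hook, let go (distance between bail and hook below 0.025 m and contact force between pail and hook_stand above 0.3 N and contact force between pail and the fingers below 0.05 N and angle between pail's own z axis and vertical below 0.4 rad), for 0.3 s.
2. the target lid is off its jar, in the fingers (height (world z) of lid above 0.15 m and contact force between lid and the fingers above 1 N), for 0.2 s.
At the end, for the whole second after the job is handed in: Lid held still in the fingers, underside over 150 mm up, within 0.3 rad of level, touching no pail, other lid or stand; pail let go, bail within 25 mm of the hook seat, within 0.4 rad of upright, under 60 mm/s; other lid within 12 mm of its start (all of step 1 and all of step 2 and angle between lid's own z axis and vertical below 0.3 rad and linear speed of lid below 0.03 m/s and contact force between lid and pail below 0.05 N and contact force between lid and other_lid below 0.05 N and contact force between lid and hook_stand below 0.05 N and linear speed of pail below 0.06 m/s and distance of other_lid from where it was at the start of the episode below 0.012 m); the arm keeps its last pose, push and grip.
It fails at once if the pail is dropped or set down on something other than the hook (height (world z) of pail below 0.065 m or contact force between pail and other_lid above 0.6 N or contact force between pail and tray above 0.6 N or contact force between pail and spice_jar above 0.6 N or contact force between pail and salt_mill above 0.6 N).
It fails at once if the pail is tipped over (angle between pail's own z axis and vertical above 1 rad).
It fails at once if the other lid is disturbed (distance of other_lid from where it was at the start of the episode above 0.015 m).
It fails at once if a bystander is knocked over (angle between any of spice_jar, tin, salt_mill's own z axis and vertical above 0.6 rad).
It also fails if it takes over 51 s, if anything falls off the work surface, if the arm or the gripper's body presses on something with over 40 N, if the wrist force passes 120 N, or if a joint passes its speed limit or range.

## Working session

There is one attempt and no reset: what is moved stays moved. The work goes in short steps, Python scripts to look and compute and a shell command to move; the robot and the scene stay as the last step left them, time stands still between calls to the robot, and variables do not carry over. Pictures are saved under pics/ and viewed, at most 10 in all, crops included, and the job is handed in when it is done.

```bash
ls; mkdir -p pics
python3 - <<'E'
from bench import ctrl
import cv2,numpy as np
for n in("side","top"):
    cv2.imwrite(f"pics/{n}0.png",ctrl.get_image(n)[:,:,::-1]); print(n,ctrl.camera_model(n))
print(ctrl.camera_model("wrist"))
print(ctrl.get_state())
E
```

```text
bench.py
inch.py
pics
side {'vertical_fov': 50.32600509240421, 'cx': 311.5343655804535, 'cy': 236.0319734041875, 'rvec': array([ 0.21299414, -2.69898743,  1.47530967]), 'tvec': array([0.39057049, 0.2376958 , 0.9301685 ])}
top {'vertical_fov': 44.812244598340214, 'cx': 322.6673613968967, 'cy': 246.02393055389655, 'rvec': array([ 1.93224508, -2.24402854,  0.27896326]), 'tvec': array([-0.06068821,  0.47732202,  1.19688265])}
{'vertical_fov': 62.11492439232165, 'cx': 319.6213883752442, 'cy': 238.72819286948132, 'hand_eye': array([[ 4.32426523e-04, -9.59062052e-01, -2.83195679e-01,
         7.75372623e-02],
       [ 9.99999892e-01,  3.66642820e-04,  2.85291291e-04,
         1.35178452e-03],
       [-1.69780389e-04, -2.83195772e-01,  9.59062107e-01,
        -1.61686172e-01],
       [ 0.00000000e+00,  0.00000000e+00,  0.00000000e+00,
         1.00000000e+00]])}
{'time': 0.1, 'joint_positions': array([-1.2888853 ,  0.32175032, -0.07008493,  1.45155407,  0.02265655,
        1.37081952, -0.05688201]), 'qd': array([-0.00137376, -0.00426159,  0.00099513, -0.00334943, -0.00119031,
        0.00054585, -0.00107402]), 'joint_torque': array([-3.38334539e-04, -4.92573202e+01, -4.05936269e-01, -3.13400674e+01,
       -6.41912967e-02,  3.95210925e-02,  8.17634259e-05]), 'position': array([0.17193746, 0.62632574, 0.22156944]), 'tool_rot': array([-4.19319924e-01, -3.11339713e+00,  2.73807368e-03]), 'ft_force': array([-1.28516985, -0.0740529 ,  0.32684197]), 'torque': array([ 0.03444113, -0.02698549, -0.02575719]), 'grip_force': 0.0, 'grip_width': 0.9981355997969223}
```

View pics/side0.png

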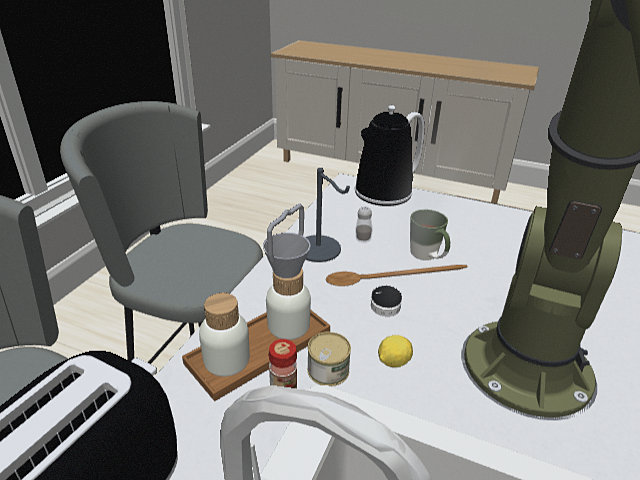

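View pics/top0.png

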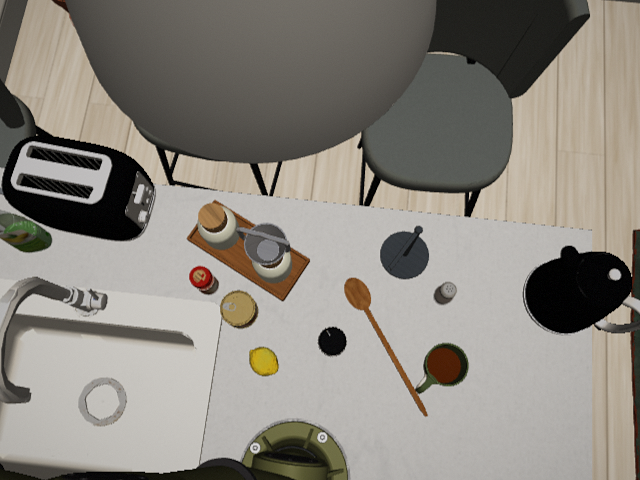

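The side view shows the pail at (287,252) on the nearer-to-stand jar, with the hook stand post at (320,170–247) and its tip at about (347,190). In the top view the pail rim is at (265,243), the bail runs (240,236)–(291,249), the stand foot is at (404,255), the hook tip at (418,229) and the other lid at (212,216). I'll enlarge these areas for exact pixels.

```bash
cat > h.py <<'E'
import cv2,numpy as np
from bench import ctrl
from scipy.spatial.transform import Rotation as R
def cam(n,st=None):
    m=ctrl.camera_model(n); f=240/np.tan(np.radians(m["vertical_fov"])/2)
    if n=="wrist":
        T=np.eye(4);T[:3,:3]=R.from_rotvec(st["tool_rot"]).as_matrix();T[:3,3]=st["position"]
        M=T@np.array(m["hand_eye"]);return f,m["cx"],m["cy"],M[:3,:3],M[:3,3]
    r=R.from_rotvec(m["rvec"]).as_matrix();return f,m["cx"],m["cy"],r.T,-r.T@m["tvec"]
def ray(c,u,v):
    f,cx,cy,Rm,o=c;d=Rm@np.array([(u-cx)/f,(v-cy)/f,1]);return o,d/np.linalg.norm(d)
def plane(c,u,v,z):
    o,d=ray(c,u,v);return o+d*(z-o[2])/d[2]
def cross(c1,p1,c2,p2):
    a,d=ray(c1,*p1);b,e=ray(c2,*p2)
    s,t=np.linalg.lstsq(np.c_[d,-e],b-a,rcond=None)[0]
    P,Q=a+s*d,b+t*e;return (P+Q)/2,np.linalg.norm(P-Q)
def proj(c,P):
    f,cx,cy,Rm,o=c;q=Rm.T@(np.array(P)-o);return cx+f*q[0]/q[2],cy+f*q[1]/q[2]
E
python3 - <<'E'
import cv2,numpy as np
s=cv2.imread("pics/side0.png");t=cv2.imread("pics/top0.png")
def grid(im,x0,y0,w,h,k):
    c=cv2.resize(im[y0:y0+h,x0:x0+w],None,fx=k,fy=k,interpolation=cv2.INTER_CUBIC)
    for i in range(0,w,10):
        cv2.line(c,(i*k,0),(i*k,6 if i%50 else 14),(0,0,255),1)
        if i%20==0:cv2.putText(c,str(x0+i),(i*k,22),0,.35,(0,0,255))
    for j in range(0,h,10):
        cv2.line(c,(0,j*k),(6,j*k),(0,0,255),1)
        if j%20==0:cv2.putText(c,str(y0+j),(8,j*k+4),0,.35,(0,0,255))
    return c
a=grid(s,255,160,110,150,4);b=grid(t,230,205,75,75,5);c=grid(t,370,215,75,75,4)
out=np.zeros((600,800+15,3),np.uint8);out=np.zeros((600,800,3),np.uint8)
out[:,:440]=a;b=b[:,:360];out[:b.shape[0]-75+0,440:]=b[:300];out[300:600,440:740]=c
cv2.imwrite("pics/zoom.png",out)
E
```

```text
(no output)
```

View pics/zoom.png

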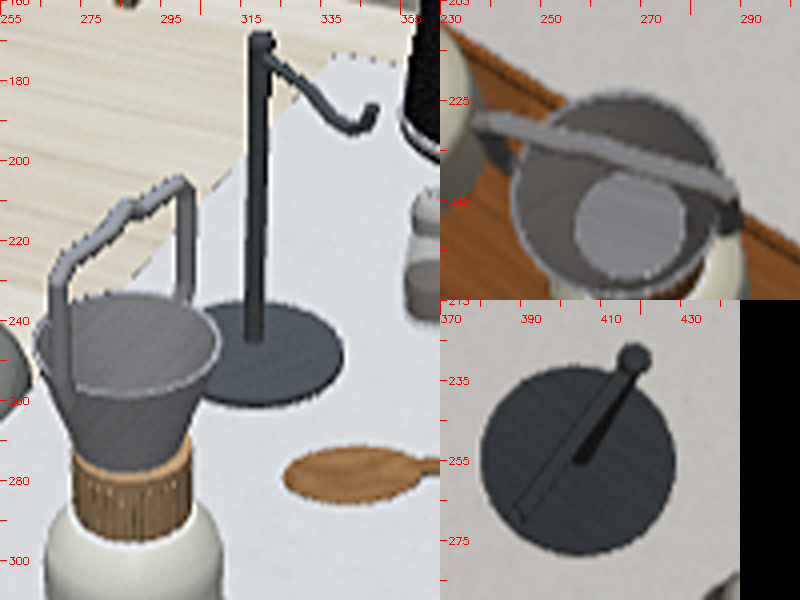

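Zoom, side view: the bail's corners are at (270.5,227) and (300.8,205.5) with the kink at (287,212). The hook tip is at (348.7,186), the post top at (320.5,169) and the foot centre at (319,247). Zoom, top view: the bail's corners are at (238.5,229) and (288,242), the kink at (264,235), the post top at (418.5,229) and the hook tip at (389.5,269.5).

Run:
```python
from h import *
np.set_printoptions(precision=4,suppress=True)
S,T=cam("side"),cam("top")
for n,a,b in[("bailL",(270.5,227),(238.8,229.2)),("bailR",(300.8,205.8),(288,242)),("kink",(287,212),(264,235.3)),("posttop",(320.5,169.5),(418.5,229.3)),("tip",(348.7,186.5),(389.5,270))]:
    print(n,*cross(S,a,T,b))
t=cv2.imread("pics/top0.png");h=cv2.cvtColor(t,cv2.COLOR_BGR2HSV)
# foot ellipse
m=((h[:,:,2]<85)).astype(np.uint8);m[:, :375]=0;m[:,435:]=0;m[:225]=0;m[285:]=0
c=max(cv2.findContours(m,0,1)[0],key=cv2.contourArea);hull=cv2.convexHull(c)
c2=c[c[:,0,1]>236] ;e=cv2.fitEllipse(c2);print("foot",e,plane(T,*e[0],.008))
print("pail floor",plane(T,267,249,.148))
print("otherlid top",plane(T,212,216,.148))
st=ctrl.get_state();A=R.from_rotvec(st["tool_rot"]).as_matrix();print(A)
```

```text
bailL [0.4639 0.0216 0.2629] 0.0025536737293554036
bailR [ 0.4284 -0.0633  0.2584] 0.0019264161070716946
kink [ 0.4448 -0.0224  0.2674] 0.0016837514754788167
posttop [ 0.4271 -0.3106  0.2134] 0.004297777632698213
tip [ 0.3583 -0.2424  0.2121] 0.0032246958486317027
foot ((404.07196044921875, 255.0573272705078), (45.4241828918457, 47.75095748901367), 107.3652572631836) [ 0.4284 -0.31    0.008 ]
pail floor [ 0.4512 -0.0168  0.148 ]
otherlid top [0.5365 0.0851 0.148 ]
[[-0.9644  0.2646 -0.0003]
 [ 0.2646  0.9644 -0.0017]
 [-0.0001 -0.0017 -1.    ]]
```

```bash
cat >> h.py <<'E'
def go(P,yang,st=None):
    """shift/turn in tool axes to reach TCP P with tool y at world angle yang (deg)"""
    st=st or ctrl.get_state();A=R.from_rotvec(st["tool_rot"]).as_matrix()
    d=A.T@(np.array(P)-st["position"]);now=np.degrees(np.arctan2(A[1,1],A[0,1]))
    t=-np.radians((yang-now+180)%360-180);return "dx %.4f dy %.4f dz %.4f turn %.3f yaw %.1f"%(*d,t,now)
E
python3 - <<'E'
from h import *
print(go([.40,.38,.36],30));print(go([.455,.01,.36],-22.7))
E
```

```text
dx -0.2851 dy -0.1775 dz -0.1381 turn 0.779 yaw 74.7
dx -0.4361 dy -0.5197 dz -0.1375 turn 1.699 yaw 74.7
```

Units first: shifts go in shares of 80 cm and turns go in shares of 120 degrees. So -0.52 m / 0.8 = -0.65, -0.436 m / 0.8 = -0.545, 1.7 rad / 2.0944 = 0.8117.

```bash
echo '[[[-0.3563,-0.2225,-0.1725],0.4775,1],[[-0.3563,-0.2225,-0.1725],0.4775,1],[[-0.3563,-0.2225,-0.1725],0.4775,1],[[-0.3563,-0.2225,-0.1725],0.4775,1],[[-0.3563,-0.2225,-0.1725],0.4775,1],[[-0.3563,-0.2225,-0.1725],0.4775,1],[[-0.3563,-0.2225,-0.1725],0.4775,1],[[-0.545,-0.65,-0.1725],0.8117,1],[[-0.545,-0.65,-0.1725],0.8117,1],[[-0.545,-0.65,-0.1725],0.8117,1],[[-0.545,-0.65,-0.1725],0.8117,1],[[-0.545,-0.65,-0.1725],0.8117,1],[[-0.545,-0.65,-0.1725],0.8117,1],[[-0.545,-0.65,-0.1725],0.8117,1],[[-0.545,-0.65,-0.1725],0.8117,1],[[-0.545,-0.65,-0.1725],0.8117,0.5],[[-0.545,-0.65,-0.1725],0.8117,0.5]]' > rows.txt && python3 inch.py rows.txt
python3 - <<'E'
from h import *
st=ctrl.get_state();cv2.imwrite("pics/w1.png",ctrl.get_image("wrist")[:,:,::-1]);np.save("w1.npy",dict(st))
print(st["time"],st["joint_positions"],go([.372,-.2,.30],-44.2))
E
```

```text
time: 1.8
position: [0.4547, 0.0097, 0.3604]
tool_rot: [-2.616, -1.737, -0.0]
ft_force: [-0.3, 1.7, 0.5]
grip_width: 0.895
grip_force: 0.0
1.8 [-0.72711964 -0.18019989  0.55914798  1.6841397   0.0942401   1.61065055
 -0.57012479] dx -0.2266 dy 0.0052 dz 0.0602 turn 0.375 yaw -22.7
```

View pics/w1.png

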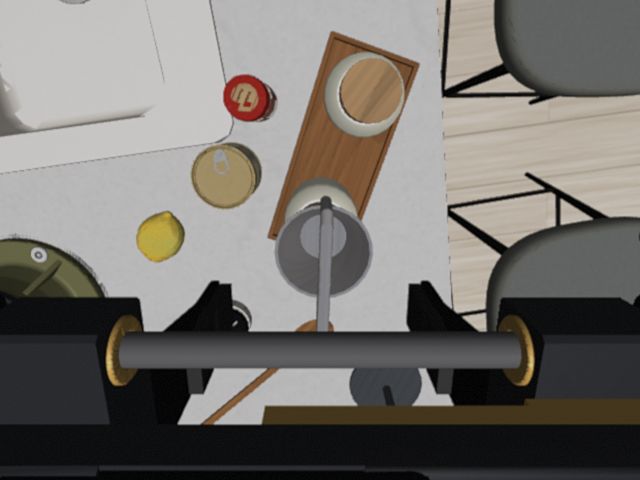

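The wrist view shows the bail bar as a nearly vertical strip from (326,203) to (322,328), with the rim centred at (323,250). The other lid is at (371,90), the spice jar at (248,98), the tin at (226,175), and the stand foot at (386,385) is partly hidden.

To row units: -0.2266 m / 0.8 = -0.2833, -0.2 m / 0.8 = -0.25, 0.375 rad / 2.0944 = 0.179.

```bash
echo '[[[-0.0625,0,0],0,0.5],[[-0.125,0,0.0125],0.0477,0.5],[[-0.1875,0,0.025],0.0955,0.5],[[-0.25,0.0063,0.05],0.1432,0.5],[[-0.2833,0.0063,0.075],0.179,0.5],[[-0.2833,0.0063,0.075],0.179,0.5],[[-0.2833,0.0063,0.075],0.179,0.5]]' > rows.txt && python3 inch.py rows.txt
python3 - <<'E'
from h import *
np.set_printoptions(precision=4,suppress=True)
w=np.load("w1.npy",allow_pickle=True).item();C=cam("wrist",w)
for p in[(326,203),(322.5,325)]: print("bar",plane(C,*p,.2625))
print("olid",plane(C,371,90,.148)); print("rim",plane(C,323.5,250,.203))
T=cam("top")
print("x",cross(T,(238.8,229.2),C,(326,203)),cross(T,(212,216),C,(371,90)))
st=ctrl.get_state();cv2.imwrite("pics/w2.png",ctrl.get_image("wrist")[:,:,::-1]);np.save("w2.npy",dict(st))
print(st["time"],st["joint_positions"],st["position"])
E
```

```text
time: 2.55
position: [0.372, -0.1997, 0.3002]
tool_rot: [-2.892, -1.224, 0.001]
ft_force: [1.2, 0.2, -0.6]
grip_width: 0.5
grip_force: 0.0
bar [0.4687 0.0334 0.2625]
bar [ 0.4319 -0.0487  0.2625]
olid [0.5368 0.0897 0.148 ]
rim [ 0.4475 -0.0142  0.203 ]
x (array([0.4695, 0.0267, 0.2417]), np.float64(0.006916630860824476)) (array([0.5394, 0.0884, 0.1364]), np.float64(0.0035900717358866626))
2.55 [-0.3145 -0.2825  0.6076  1.8604  0.1595  1.5168 -0.505 ] [ 0.372  -0.1997  0.3002]
```

View pics/w2.png

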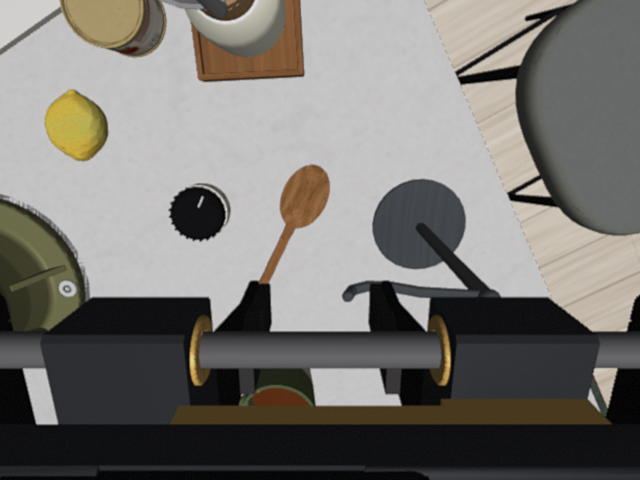

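The second wrist view shows the stand foot centred at (419,224), the post running up to about (490,293), the hook curving left from there, and its tip at (348,295). My eyeballed points from different views differ by about 5 mm, so I'll refine them with masks and ellipse fits.

Run:
```python
from h import *
np.set_printoptions(precision=4,suppress=True)
w1=np.load("w1.npy",allow_pickle=True).item();C1=cam("wrist",w1)
w2=np.load("w2.npy",allow_pickle=True).item();C2=cam("wrist",w2)
T=cam("top");S=cam("side")
im={n:cv2.imread(f"pics/{n}.png") for n in("w1","w2","top0","side0")}
def ell(n,box,f):
    x0,y0,x1,y1=box;c=im[n][y0:y1,x0:x1];h=cv2.cvtColor(c,cv2.COLOR_BGR2HSV).astype(int)
    m=f(h).astype(np.uint8);m=cv2.morphologyEx(m,cv2.MORPH_OPEN,np.ones((3,3)))
    k=max(cv2.findContours(m,0,1)[0],key=cv2.contourArea);e=cv2.fitEllipse(cv2.convexHull(k))
    return (e[0][0]+x0,e[0][1]+y0),e[1]
foot=lambda h:(h[...,2]<110)
wood=lambda h:(h[...,1]>60)&(h[...,2]>125)
a=ell("w2",(365,170,475,275),foot);b=ell("top0",(375,236,435,285),foot)
print("foot",a,plane(C2,*a[0],.006),b,plane(T,*b[0],.006))
for hh in(125,140,150):
    wd=lambda h:(h[...,1]>60)&(h[...,2]>hh)
    a=ell("w1",(335,50,408,130),wd);b=ell("top0",(195,198,232,236),wd);c=ell("side0",(198,288,245,330),wd)
    print("olid",a,plane(C1,*a[0],.148),b,plane(T,*b[0],.148),c,plane(S,*c[0],.148))
print("posttop w2", plane(C2,490,293,.214),"tip",plane(C2,347,294,.208))
big=np.hstack([cv2.resize(im["w2"][270:310,330:530],None,fx=4,fy=4),])
b1=cv2.resize(im["w1"][190:330,260:390],None,fx=3,fy=3);b2=cv2.resize(im["top0"][195:240,190:300],None,fx=3,fy=3)
o=np.zeros((600,800,3),np.uint8);o[:160]=big;o[160:160+420,:390]=b1;o[160:160+135,400:730]=b2
cv2.imwrite("pics/z2.png",o)
```

```text
foot ((426.53615951538086, 230.98693466186523), (92.38429260253906, 115.89170837402344)) [ 0.4304 -0.3204  0.006 ] ((403.9806137084961, 254.84151649475098), (47.053009033203125, 48.79440689086914)) [ 0.4294 -0.3102  0.006 ]
olid ((371.153621673584, 90.17427444458008), (60.59733200073242, 64.9507827758789)) [0.5368 0.0895 0.148 ] ((210.9587755203247, 215.10069274902344), (24.396770477294922, 27.18219757080078)) [0.5387 0.087  0.148 ] ((220.23464584350586, 303.4134883880615), (21.133590698242188, 33.11331558227539)) [0.5356 0.0886 0.148 ]
olid ((367.95140838623047, 87.7353744506836), (51.99043273925781, 62.84846878051758)) [0.535  0.0925 0.148 ] ((207.60358905792236, 217.7502613067627), (16.92513084411621, 24.690814971923828)) [0.5341 0.0943 0.148 ] ((220.22647285461426, 303.25144386291504), (20.832250595092773, 32.903560638427734)) [0.5357 0.0882 0.148 ]
olid ((364.03078269958496, 85.61854553222656), (41.87786865234375, 62.24298858642578)) [0.5324 0.0954 0.148 ] ((206.99839687347412, 218.06223678588867), (15.621389389038086, 23.92529296875)) [0.5336 0.0956 0.148 ] ((220.28667449951172, 303.24097633361816), (20.344423294067383, 32.76618957519531)) [0.5356 0.0882 0.148 ]
posttop w2 [ 0.4319 -0.3026  0.214 ] tip [ 0.3604 -0.2382  0.208 ]
```

View pics/z2.png

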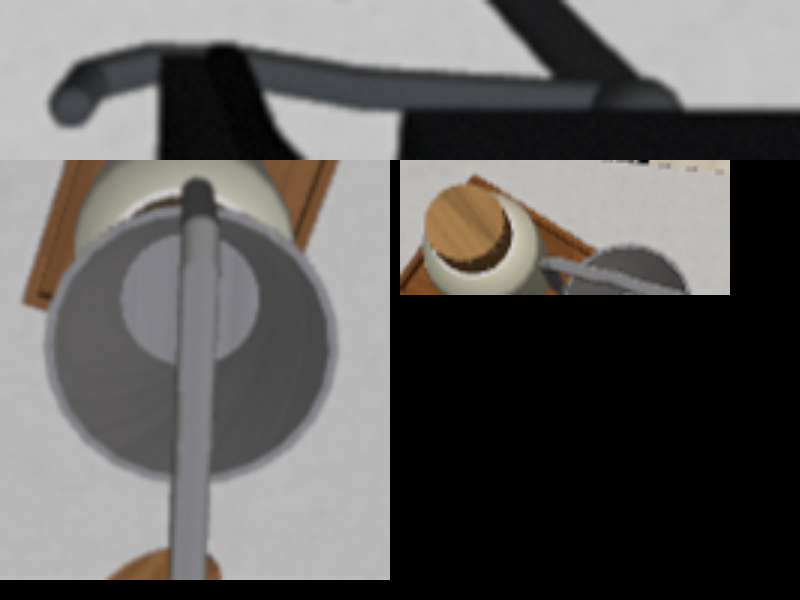

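The enlarged views put the hook tip at w2 (348,296), the post top at about (489,296), and the bar tilted 1.5° in w1. I'll cross-check the hook and bail heights using these.

Run:
```python
from h import *
np.set_printoptions(precision=4,suppress=True)
w1=np.load("w1.npy",allow_pickle=True).item();C1=cam("wrist",w1)
w2=np.load("w2.npy",allow_pickle=True).item();C2=cam("wrist",w2)
T=cam("top");S=cam("side")
print("tip",cross(C2,(348,296),S,(348.7,187)),cross(C2,(348,296),T,(389.5,270)))
print("post",cross(C2,(489,295.5),S,(320.5,169.5)),cross(C2,(489,295.5),T,(418.5,229.3)))
print("foot",plane(C2,419,224.5,.006),plane(T,404,255,.006),plane(S,319,247.5,.006))
print("bailL",cross(C1,(326,206),S,(270.5,227)))
print(go([.456,.004,.33],-24),go([.456,.004,.2425],-24))
```

```text
tip (array([ 0.3585, -0.2393,  0.2112]), np.float64(0.004359580467724961)) (array([ 0.3602, -0.2418,  0.2068]), np.float64(0.0032533589298251314))
post (array([ 0.4272, -0.3031,  0.2158]), np.float64(0.006205254014635707)) (array([ 0.4314, -0.3126,  0.2013]), np.float64(0.0023218486646586563))
foot [ 0.4291 -0.3081  0.006 ] [ 0.429  -0.3102  0.006 ] [ 0.4236 -0.3106  0.006 ]
bailL (array([0.4645, 0.0312, 0.2673]), np.float64(0.007950889833193904))
dx 0.2039 dy -0.0813 dz -0.0293 turn -0.350 yaw -44.0 dx 0.2039 dy -0.0813 dz 0.0582 turn -0.350 yaw -44.0
```

To row units: 0.065 m / 0.8 = 0.0813, -0.003 m / 0.8 = -0.0038.

```bash
echo '[[[-0.0175,-0.0038,0.05],0,0.5],[[-0.0175,-0.0038,0.0813],0,0.5],[[-0.0175,-0.0288,0.0813],0,0.5],[[-0.0175,-0.0288,0.0813],0,0.5],[[-0.0175,-0.0288,0.0813],0,0.5]]' > rows.txt && python3 inch.py rows.txt
python3 - <<'E'
from h import *
s=ctrl.get_state();print(s["joint_positions"],R.from_rotvec(s["tool_rot"]).as_matrix()[:,2])
print(go([.456,.004,.34],-24,s),go([.456,.004,.2425],-24,s))
E
```

```text
time: 3.1
position: [0.347, -0.1941, 0.2363]
tool_rot: [2.891, 1.226, 0.002]
ft_force: [-0.1, -1.0, 0.6]
grip_width: 0.499
grip_force: 0.0
[-0.16549461 -0.30076677  0.50164595  2.01402218  0.14582666  1.39301666
 -0.47735652] [ 0.00166499 -0.00114339 -0.99999796]
dx 0.2182 dy -0.0592 dz -0.1037 turn -0.350 yaw -44.0 dx 0.2182 dy -0.0594 dz -0.0062 turn -0.350 yaw -44.0
```

To row units: 0.218 m / 0.8 = 0.2725, 0.19 m / 0.8 = 0.2375, -0.35 rad / 2.0944 = -0.1671.

```bash
echo '[[[0.025,-0.025,-0.0625],-0.0239,0.5],[[0.0625,-0.0375,-0.1125],-0.0716,0.5],[[0.125,-0.05,-0.13],-0.1194,0.5],[[0.1875,-0.0625,-0.13],-0.1671,0.5],[[0.2375,-0.0738,-0.13],-0.1671,0.5],[[0.2725,-0.0738,-0.13],-0.1671,0.5],[[0.2725,-0.0738,-0.13],-0.1671,0.5],[[0.2725,-0.0738,-0.13],-0.1671,0.5],[[0.2725,-0.0738,-0.13],-0.1671,0.5]]' > rows.txt && python3 inch.py rows.txt
python3 - <<'E'
from h import *
s=ctrl.get_state();cv2.imwrite("pics/w3.png",ctrl.get_image("wrist")[:,:,::-1]);C=cam("wrist",s)
print(go([.456,.004,.2425],-24,s))
g=cv2.cvtColor(cv2.imread("pics/w3.png"),cv2.COLOR_BGR2GRAY)
print([proj(C,[.4465+.407*t,-.0185+.914*t,.2625]) for t in(-.03,0,.025,.045)])
E
```

```text
time: 4.0
position: [0.4556, 0.0018, 0.34]
tool_rot: [2.637, 1.706, 0.001]
ft_force: [-0.0, -0.3, 0.0]
grip_width: 0.499
grip_force: 0.0
dx 0.0022 dy -0.0006 dz 0.0975 turn -0.004 yaw -24.2
[(np.float64(319.5098831171571), np.float64(325.8620808183722)), (np.float64(319.35618475260503), np.float64(284.31504411729117)), (np.float64(319.2201381381019), np.float64(247.53954749899768)), (np.float64(319.10563533567955), np.float64(216.5876753142621))]
```

View pics/w3.png

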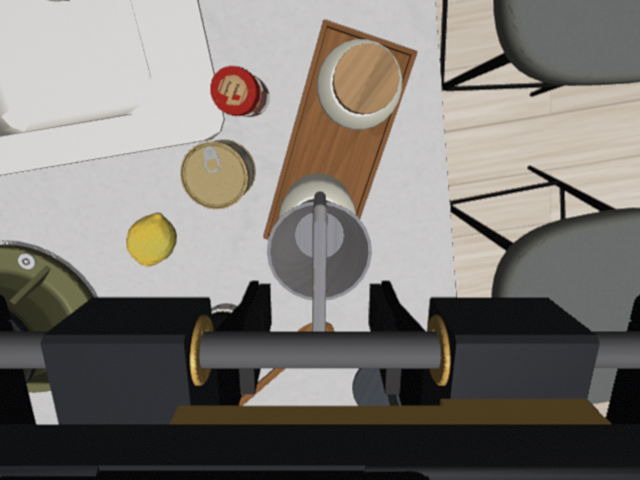

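The bar runs straight down the picture at u≈320, centred between the fingers and parallel to them, so I'll lower and pinch.

To row units: 0.0975 m / 0.8 = 0.1219, 0.005 m / 0.8 = 0.0063.

```bash
echo '[[[0.0063,-0.0006,0.05],0,0.5],[[0.0063,-0.0006,0.0875],0,0.5],[[0.0063,-0.0006,0.1125],0,0.5],[[0.0063,-0.0006,0.1219],0,0.5],[[0.0063,-0.0006,0.1219],0,0],[[0.0063,-0.0006,0.1219],0,0],[[0.0063,-0.0006,0.1219],0,0],[[0.0063,-0.0006,0.1219],0,0],[[0.0063,-0.0006,0.1219],0,0],[[0.0063,-0.0006,0.1219],0,0]]' > rows.txt && python3 inch.py rows.txt 40; python3 -c "
from h import *
print(go([.456,.007,.31],-24))"
```

```text
time: 5.05
position: [0.4574, 0.0073, 0.2425]
tool_rot: [2.637, 1.707, 0.002]
ft_force: [0.5, 0.2, 1.6]
grip_width: 0.081
grip_force: 40.0
dx -0.0008 dy -0.0010 dz -0.0675 turn -0.003 yaw -24.2
```

To row units: -0.07 m / 0.8 = -0.0875, -0.05 m / 0.8 = -0.0625.

```bash
echo '[[[0,0,-0.0063],0,0],[[0,0,-0.0188],0,0],[[0,0,-0.0375],0,0],[[0,0,-0.0625],0,0],[[0,0,-0.0875],0,0],[[0,0,-0.0875],0,0],[[0,0,-0.0875],0,0]]' > rows.txt && python3 inch.py rows.txt
python3 - <<'E'
from h import *
s=ctrl.get_state();print(s["time"])
a=ctrl.get_image("side");b=ctrl.get_image("wrist");cv2.imwrite("pics/s4.png",a[:,:,::-1])
A=cv2.resize(a[140:300,240:400],None,fx=3,fy=3)[:,:,::-1];B=b[180:480,120:440,::-1]
o=np.zeros((480,800,3),np.uint8);o[:,:480]=A;o[:300,480:]=B;cv2.imwrite("pics/z4.png",o)
S=cam("side");print(proj(S,s["position"]),s["position"])
print(go([.395,-.17,.29],-44.6,s))
E
```

```text
time: 5.75
position: [0.4571, 0.0072, 0.3121]
tool_rot: [2.637, 1.707, 0.001]
ft_force: [0.7, 0.6, -2.1]
grip_width: 0.086
grip_force: 40.0
5.75
(np.float64(275.016718347656), np.float64(195.9456541095278)) [0.45713903 0.0072155  0.31214551]
dx -0.1871 dy 0.0159 dz 0.0221 turn 0.356 yaw -24.2
```

View pics/z4.png

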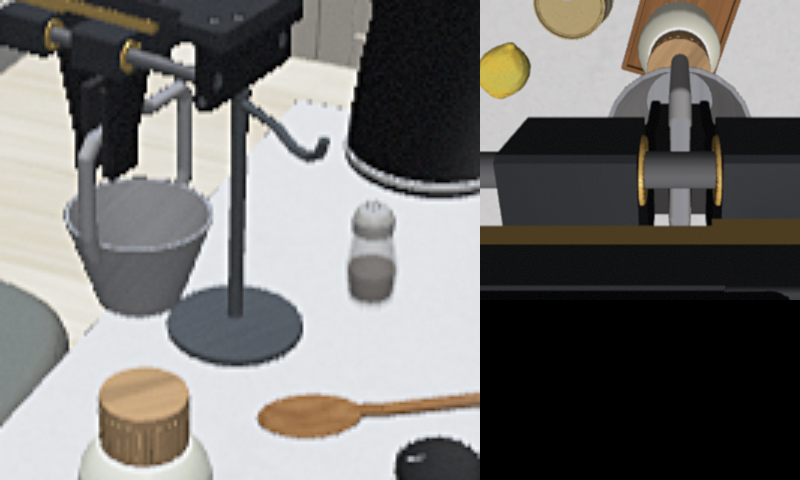

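Side crop: the pail hangs level in the fingers, with bail corners at full-picture (270.7,189.3) and (301,169.3). The lid below is bare and centred at about (288,272). In the wrist crop the bar lies centred between the pads.

Run:
```python
from h import *
np.set_printoptions(precision=4,suppress=True)
S=cam("side");s=ctrl.get_state();A=R.from_rotvec(s["tool_rot"]).as_matrix()
L,Rr=[plane(S,*p,.331) for p in((270.7,189.3),(301,169.3))]
print(L,Rr,np.linalg.norm(L-Rr),A.T@((L+Rr)/2-s["position"]))
a=cv2.imread("pics/s4.png");h=cv2.cvtColor(a,cv2.COLOR_BGR2HSV)[255:290,265:310]
m=((h[...,1]>60)&(h[...,2]>140)).astype(np.uint8)
m=cv2.morphologyEx(m,1*2,np.ones((3,3)))
k=max(cv2.findContours(m,0,1)[0],key=cv2.contourArea);e=cv2.fitEllipse(cv2.convexHull(k));p=(e[0][0]+265,e[0][1]+255)
print("lid",p,e[1],plane(S,*p,.148))
b=ctrl.get_image("wrist")[:,:,::-1];C=cam("wrist",s)
h=cv2.cvtColor(b,cv2.COLOR_BGR2HSV)
print("lid proj in wrist",proj(C,plane(S,*p,.148)))
```

```text
[0.4604 0.0215 0.331 ] [ 0.4264 -0.0574  0.331 ] 0.08592808887547908 [-0.0283 -0.0017 -0.02  ]
lid (287.60614585876465, 271.29514503479004) (18.000627517700195, 29.57304573059082) [ 0.4431 -0.0166  0.148 ]
lid proj in wrist (np.float64(317.00700616393715), np.float64(250.2890627986964))
```

To row units: -0.187 m / 0.8 = -0.2338, -0.184 m / 0.8 = -0.23, 0.356 rad / 2.0944 = 0.17.

```bash
python3 -c "
from h import *
print(go([.397,-.1705,.214],-44.6))"; echo '[[[-0.0375,0.0025,0.0063],0.0239,0],[[-0.075,0.005,0.0125],0.0477,0],[[-0.125,0.01,0.025],0.0955,0],[[-0.175,0.015,0.0375],0.1289,0],[[-0.2125,0.0175,0.0625],0.1576,0],[[-0.23,0.0219,0.0875],0.17,0],[[-0.2338,0.0219,0.1063],0.17,0],[[-0.2338,0.0219,0.1225],0.17,0],[[-0.2338,0.0219,0.1225],0.17,0],[[-0.2338,0.0219,0.1225],0.17,0]]' > rows.txt && python3 inch.py rows.txt; python3 -c "
from h import *
s=ctrl.get_state();print(go([.397,-.1705,.214],-44.6,s));print(go([.362,-.206,.214],-44.6,s))"
```

```text
dx -0.1863 dy 0.0187 dz 0.0970 turn 0.356 yaw -24.2
time: 6.9
position: [0.3964, -0.1702, 0.214]
tool_rot: [-2.897, -1.214, 0.0]
ft_force: [1.1, 0.7, -0.5]
grip_width: 0.082
grip_force: 40.0
dx 0.0002 dy 0.0006 dz 0.0000 turn 0.001 yaw -44.5
dx -0.0497 dy 0.0006 dz 0.0000 turn 0.001 yaw -44.5
```

To row units: -0.05 m / 0.8 = -0.0625, -0.045 m / 0.8 = -0.0563.

```bash
echo '[[[-0.0188,0.0006,0],0,0],[[-0.0375,0.0006,0],0,0],[[-0.0563,0.0006,0],0,0],[[-0.0625,0.0006,0],0,0],[[-0.0625,0.0006,0],0,0],[[-0.0625,0.0006,0],0,0]]' > rows.txt && python3 inch.py rows.txt
python3 - <<'E'
from h import *
s=ctrl.get_state()
a=ctrl.get_image("side")[:,:,::-1];b=ctrl.get_image("wrist")[:,:,::-1];t=ctrl.get_image("top")[:,:,::-1];cv2.imwrite("pics/s5.png",a);cv2.imwrite("pics/w5.png",b)
o=np.zeros((600,800,3),np.uint8);o[:480,:400]=cv2.resize(a[150:270,300:400],None,fx=4,fy=4);o[:280,400:]=cv2.resize(b[180:320,220:420],None,fx=2,fy=2)
o[285:600,400:800]=cv2.resize(t[205:284,350:450],None,fx=4,fy=4)[:315]
cv2.imwrite("pics/z5.png",o)
E
```

```text
time: 7.5
position: [0.3618, -0.2063, 0.2142]
tool_rot: [-2.898, -1.213, -0.001]
ft_force: [-0.2, 0.9, -1.1]
grip_width: 0.087
grip_force: 40.0
```

View pics/z5.png

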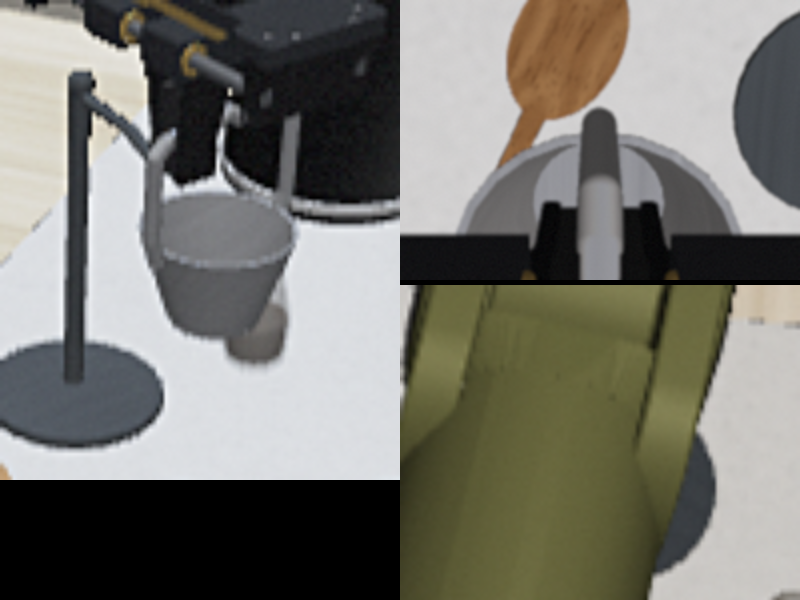

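In the side crop the left bail corner is at (340.5,186) and hides the hook tip, the right upright is at u≈372, and the hook enters at window height. In the wrist crop the corner edge of the bar is at (320,270). I'll work out the offset of the bail's middle along tool x.

Run:
```python
from h import *
np.set_printoptions(precision=4,suppress=True)
S=cam("side");s=ctrl.get_state();A=R.from_rotvec(s["tool_rot"]).as_matrix();p0=s["position"];C=cam("wrist",s)
t=lambda P:A.T@(P-p0)
print("side L",t(plane(S,340.5,186.5,.234)),"wrist L",t(plane(C,320,268,.2385)),t(plane(C,320,273,.2385)))
tip=np.array([.359,-.241,.21]);post=np.array([.4285,-.3095,.2])
print("tip in tool",t(tip),"post",t(post), "exp tip px",proj(S,tip))
# lateral offset of R upright: match column 372.5, row 200
for x in(-.068,-.073,-.078):print(x,proj(S,p0+A@np.array([x,0,.0])),proj(S,p0+A@np.array([x,0,.03])))
```

```text
side L [ 0.0129 -0.0013 -0.02  ] wrist L [ 0.0275 -0.0002 -0.0245] [ 0.0256 -0.0002 -0.0245]
tip in tool [-0.027   0.0224  0.004 ] post [-0.0271  0.12    0.014 ] exp tip px (np.float64(347.51140263438776), np.float64(187.4577415627477))
-0.068 (np.float64(369.59980822564023), np.float64(184.54407402042628)) (np.float64(368.51408828483113), np.float64(197.2593654299624))
-0.073 (np.float64(371.3760145110712), np.float64(183.91322211406114)) (np.float64(370.26623487149357), np.float64(196.60789469485897))
-0.078 (np.float64(373.1437106295478), np.float64(183.2853927479779)) (np.float64(372.01011212030187), np.float64(195.9594986063928))
```

To row units: 0.0465 m / 0.8 = 0.0581, 0.03 m / 0.8 = 0.0375.

```bash
echo '[[[0,0.0188,0],0,0],[[0,0.0375,0],0,0],[[0,0.0525,0],0,0],[[0,0.0581,0],0,0],[[0,0.0581,0.0125],0,0],[[0,0.0581,0.025],0,0],[[0,0.0581,0.035],0,0],[[0,0.0581,0.035],0,0],[[0,0.0581,0.035],0,0]]' > rows.txt && python3 inch.py rows.txt; python3 -c "
from h import *
S=cam('side');cv2.imwrite('pics/s6.png',ctrl.get_image('side')[:,:,::-1])"
```

```text
time: 8.55
position: [0.3945, -0.2389, 0.1858]
tool_rot: [-2.897, -1.213, 0.0]
ft_force: [0.0, -0.7, -1.0]
grip_width: 0.086
grip_force: 40.0
```

To row units: 0.008 m / 0.8 = 0.01, 0.004 m / 0.8 = 0.005.

```bash
echo '[[[0,0,0.005],0,0],[[0,0,0.01],0,0],[[0,0,0.01],0,0],[[0,0,0.01],0,0]]' > rows.txt && python3 inch.py rows.txt; echo '[[[0,0,0.0038],0,0],[[0,0,0.0038],0,0],[[0,0,0.0038],0,0]]' > rows.txt && python3 inch.py rows.txt
```

```text
time: 9.0
position: [0.3947, -0.2391, 0.1779]
tool_rot: [-2.898, -1.213, 0.0]
ft_force: [-0.2, -0.9, -0.4]
grip_width: 0.083
grip_force: 40.0
time: 9.3
position: [0.3952, -0.2393, 0.1756]
tool_rot: [2.897, 1.213, 0.001]
ft_force: [0.2, 0.3, 2.5]
grip_width: 0.088
grip_force: 40.1
```

Units first: shifts go in shares of 80 cm and turns go in shares of 120 degrees. So 0.0003 m / 0.8 = 0.0004.

```bash
echo '[[[0,0,0.0004],0,0.12],[[0,0,0.0004],0,0.15],[[0,0,0.0004],0,0.2],[[0,0,0.0004],0,0.25],[[0,0,0.0004],0,0.25],[[0,0,0.0004],0,0.25]]' > rows.txt && python3 inch.py rows.txt
python3 - <<'E'
from h import *
a=ctrl.get_image("side")[:,:,::-1];b=ctrl.get_image("wrist")[:,:,::-1]
o=np.zeros((480,800,3),np.uint8);o[:,:400]=cv2.resize(a[150:270,300:400],None,fx=4,fy=4);o[:280,400:]=cv2.resize(b[180:320,220:420],None,fx=2,fy=2)
cv2.imwrite("pics/z7.png",o)
E
```

```text
time: 9.9
position: [0.3947, -0.2391, 0.1746]
tool_rot: [-2.898, -1.213, 0.0]
ft_force: [0.3, 0.5, -0.9]
grip_width: 0.245
grip_force: 0.0
```

View pics/z7.png

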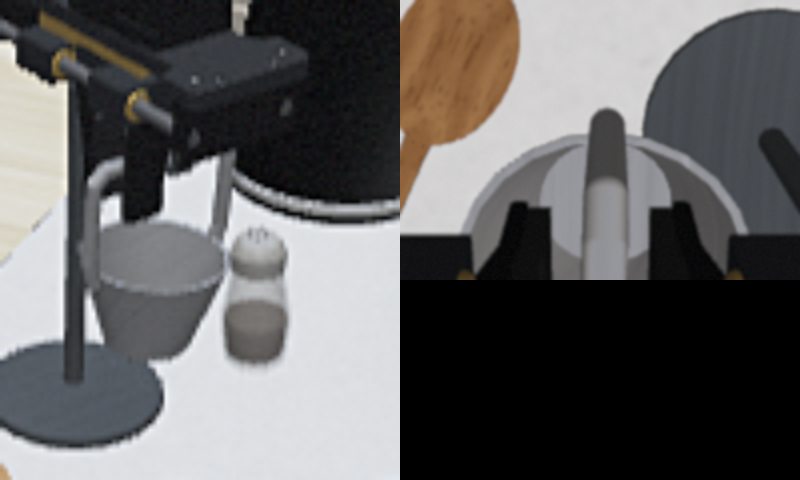

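The side crop shows the pail hanging upright on the hook. The wrist crop shows both fingers clear of the bar. Next I'll back straight up and go over the lid.

To row units: -0.12 m / 0.8 = -0.15, -0.1 m / 0.8 = -0.125.

```bash
echo '[[[0,0,-0.0125],0,0.3],[[0,0,-0.0375],0,0.3],[[0,0,-0.075],0,0.3],[[0,0,-0.125],0,0.3],[[0,0,-0.15],0,0.6],[[0,0,-0.15],0,1]]' > rows.txt && python3 inch.py rows.txt
python3 - <<'E'
from h import *
s=ctrl.get_state();print(go([.443,-.0166,.25],-24,s),go([.443,-.0166,.29],-24,s))
E
```

```text
time: 10.6
position: [0.3965, -0.24, 0.299]
tool_rot: [2.893, 1.211, 0.008]
ft_force: [-0.4, -0.2, 0.1]
grip_width: 0.405
grip_force: 0.0
dx 0.1917 dy -0.1240 dz 0.0487 turn -0.359 yaw -44.6 dx 0.1918 dy -0.1238 dz 0.0087 turn -0.359 yaw -44.6
```

To row units: 0.1917 m / 0.8 = 0.2396, 0.18 m / 0.8 = 0.225, -0.36 rad / 2.0944 = -0.1719.

```bash
echo '[[[0.0375,-0.025,0],-0.0239,1],[[0.0875,-0.0563,0.0063],-0.0716,1],[[0.1375,-0.0875,0.0125],-0.1194,1],[[0.1875,-0.1188,0.025],-0.1432,1],[[0.225,-0.1438,0.0438],-0.1719,1],[[0.2396,-0.155,0.0609],-0.1714,1],[[0.2396,-0.155,0.0609],-0.1714,1],[[0.2396,-0.155,0.0609],-0.1714,1],[[0.2396,-0.155,0.0609],-0.1714,1]]' > rows.txt && python3 inch.py rows.txt
cat > lid.py <<'E'
from h import *
np.set_printoptions(precision=4,suppress=True)
def lidtop(im,box):
    x0,y0,x1,y1=box;h=cv2.cvtColor(im[y0:y1,x0:x1],cv2.COLOR_RGB2HSV)
    m=((h[...,1]>60)&(h[...,2]>120)).astype(np.uint8);m=cv2.morphologyEx(m,2,np.ones((3,3)))
    k=max(cv2.findContours(m,0,1)[0],key=cv2.contourArea);e=cv2.fitEllipse(cv2.convexHull(k))
    return (e[0][0]+x0,e[0][1]+y0),e[1]
if __name__=="__main__":
    s=ctrl.get_state();w=ctrl.get_image("wrist");a=ctrl.get_image("side");C,S=cam("wrist",s),cam("side")
    cv2.imwrite("pics/w8.png",w[:,:,::-1]);cv2.imwrite("pics/s8.png",a[:,:,::-1])
    pred=proj(C,[.443,-.0166,.148]);print("pred",pred)
    u,v=map(int,pred);p=lidtop(w,(u-70,v-70,u+70,v+62));q=lidtop(a,(265,255,310,290))
    print(p,plane(C,*p[0],.148),q,plane(S,*q[0],.148),cross(C,p[0],S,q[0]))
    print(s["joint_positions"]);L=plane(C,*p[0],.148)
    print(go([L[0],L[1],.120],-24,s))
E
python3 lid.py
```

```text
time: 11.5
position: [0.4412, -0.0172, 0.2468]
tool_rot: [2.636, 1.707, 0.001]
ft_force: [-0.9, 0.2, -0.1]
grip_width: 0.992
grip_force: 0.0
pred (np.float64(321.361480941229), np.float64(240.24365150512037))
((323.84749603271484, 237.3709716796875), (74.84052276611328, 79.22314453125)) [ 0.4454 -0.0154  0.148 ] ((287.7432689666748, 275.9811363220215), (28.780471801757812, 31.7770938873291)) [ 0.4403 -0.003   0.148 ] (array([ 0.4437, -0.0189,  0.1355]), np.float64(0.0005821932120437879))
[-0.0699 -0.1378  0.0439  1.8994  0.0064  1.3789 -0.4492]
dx 0.0033 dy 0.0029 dz 0.1268 turn -0.003 yaw -24.2
```

```bash
python3 - <<'E'
from lid import *
s=ctrl.get_state();C,S=cam("wrist",s),cam("side")
print(cross(C,(323.85,237.4),S,(287.6,271.3)))
a=cv2.imread("pics/s8.png");print(plane(cam("side"),287.6,271.3,.148))
print(go([.4445,-.0158,.120],-24,s))
E
echo '[[[0.0038,0.0025,0.0625],0,1],[[0.0038,0.0025,0.1125],0,1],[[0.0038,0.0025,0.1438],0,1],[[0.0038,0.0025,0.1581],0,1],[[0.0038,0.0025,0.1581],0,1],[[0.0038,0.0025,0.1581],0,1]]' > rows.txt && python3 inch.py rows.txt
```

```text
(array([ 0.4443, -0.0157,  0.1481]), np.float64(0.0026178692096007128))
[ 0.4431 -0.0165  0.148 ]
dx 0.0023 dy 0.0023 dz 0.1269 turn -0.003 yaw -24.2
time: 12.2
position: [0.4452, -0.0139, 0.121]
tool_rot: [2.634, 1.709, 0.003]
ft_force: [-1.0, 0.4, 0.2]
grip_width: 1.002
grip_force: 0.0
```

To row units: -0.001 m / 0.8 = -0.0013.

```bash
echo '[[[-0.0013,0.0013,0],0,0.5],[[-0.0013,0.0013,0],0,0.5],[[-0.0013,0.0013,0],0,0.5],[[-0.0013,0.0013,0],0,0.5],[[-0.0013,0.0013,0],0,0.5],[[-0.0013,0.0013,0],0,0.5]]' > rows.txt && python3 inch.py rows.txt 25; python3 -c "
from h import *
s=ctrl.get_state();print(s['torque'],s['joint_positions'][6])"
```

```text
time: 12.8
position: [0.4447, -0.0149, 0.1198]
tool_rot: [2.635, 1.711, 0.001]
ft_force: [-0.5, 0.3, 1.9]
grip_width: 0.639
grip_force: 25.0
[-0.11743822  0.09852583  0.05152885] -0.44652912191183464
```

To row units: 0.16 rad / 2.0944 = 0.0764.

```bash
echo '[[[0,0,0],0.0191,0.5],[[0,0,0],0.0382,0.5],[[0,0,0],0.0573,0.5],[[0,0,0],0.0764,0.5],[[0,0,0],0.0764,0.5]]' > rows.txt && python3 inch.py rows.txt; python3 -c "
from h import *
s=ctrl.get_state();print(s['torque'],s['joint_positions'][6],go(s['position'],-24,s))"
```

```text
time: 13.3
position: [0.446, -0.0145, 0.1199]
tool_rot: [2.759, 1.498, 0.004]
ft_force: [3.8, 0.4, -1.8]
grip_width: 0.635
grip_force: 25.0
[ 0.00267405 -0.93580943  1.01977512] -0.6048780757411629 dx 0.0000 dy 0.0000 dz 0.0000 turn -0.157 yaw -33.0
```

To row units: -0.16 rad / 2.0944 = -0.0764.

```bash
echo '[[[0,0,0],-0.0286,0.5],[[0,0,0],-0.0477,0.5],[[0,0,0],-0.0764,0.5]]' > rows.txt && python3 inch.py rows.txt; T='from h import *
s=ctrl.get_state();print(s["torque"],s["joint_positions"][6])'; python3 -c "$T"; echo '[[[0,0,0],-0.0286,0.5],[[0,0,0],-0.0573,0.5],[[0,0,0],-0.0859,0.5],[[0,0,0],-0.0859,0.5]]' > rows.txt && python3 inch.py rows.txt;python3 -c "$T"
```

```text
time: 13.6
position: [0.4447, -0.0147, 0.1198]
tool_rot: [-2.633, -1.713, -0.001]
ft_force: [0.1, 0.8, 1.8]
grip_width: 0.636
grip_force: 25.0
[-0.09843757  0.07862127 -0.07939225] -0.4442798044291826
time: 14.0
position: [0.4443, -0.0152, 0.1199]
tool_rot: [-2.47, -1.94, 0.001]
ft_force: [-1.8, -0.6, 3.8]
grip_width: 0.63
grip_force: 25.0
[-0.20479171  0.23701449  0.00463581] -0.26630830805072986
```

To row units: -0.5 rad / 2.0944 = -0.2387.

```bash
T='from h import *
s=ctrl.get_state();print(s["torque"],s["joint_positions"])';echo '[[[0,0,0],-0.0477,0.5],[[0,0,0],-0.0955,0.5],[[0,0,0],-0.1432,0.5],[[0,0,0],-0.191,0.5],[[0,0,0],-0.2387,0.5],[[0,0,0],-0.2387,0.5]]' > rows.txt && python3 inch.py rows.txt; python3 -c "$T"; echo '[[[0,0,0],-0.0477,0.5],[[0,0,0],-0.0955,0.5],[[0,0,0],-0.1432,0.5],[[0,0,0],-0.191,0.5],[[0,0,0],-0.2387,0.5],[[0,0,0],-0.2769,0.5],[[0,0,0],-0.2769,0.5]]' > rows.txt && python3 inch.py rows.txt;python3 -c "$T"
```

```text
time: 14.6
position: [0.4445, -0.0151, 0.1198]
tool_rot: [-1.915, -2.49, -0.0]
ft_force: [-0.2, -0.5, 3.6]
grip_width: 0.635
grip_force: 25.0
[-0.22357398  0.18856453  0.03914367] [-0.08237047 -0.03490638  0.05572998  2.06716734  0.00208705  1.10932497
  0.23209936]
time: 15.3
position: [0.4439, -0.0149, 0.1198]
tool_rot: [-1.124, -2.932, 0.0]
ft_force: [-2.6, -0.4, 5.4]
grip_width: 0.636
grip_force: 25.0
[-0.14009218  0.62264403  0.06361889] [-0.09287461 -0.03553308  0.0657392   2.06776127  0.00220432  1.110852
  0.81067599]
```

Turning anticlockwise meets no resistance, so I'll try a gentle lift.

To row units: -0.007 m / 0.8 = -0.0088, -0.004 m / 0.8 = -0.005.

```bash
echo '[[[0,0,-0.0025],0,0.5],[[0,0,-0.005],0,0.5],[[0,0,-0.0088],0,0.5],[[0,0,-0.0088],0,0.5]]' > rows.txt && python3 inch.py rows.txt; python3 -c "
from h import *
s=ctrl.get_state();print(s['torque'])"
```

```text
time: 15.7
position: [0.4439, -0.015, 0.1265]
tool_rot: [-1.122, -2.933, 0.001]
ft_force: [-1.8, -0.7, 0.2]
grip_width: 0.637
grip_force: 25.0
[-0.09383418  0.62418324 -0.04421316]
```

To row units: -0.113 m / 0.8 = -0.1413, -0.11 m / 0.8 = -0.1375.

```bash
echo '[[[0,0,-0.0125],0,0.5],[[0,0,-0.025],0,0.5],[[0,0,-0.0438],0,0.5],[[0,0,-0.0688],0,0.5],[[0,0,-0.1],0,0.5],[[0,0,-0.125],0,0.5],[[0,0,-0.1375],0,0.5],[[0,0,-0.1413],0,0.5],[[0,0,-0.1413],0,0.5],[[0,0,-0.1413],0,0.5]]' > rows.txt && python3 inch.py rows.txt
python3 - <<'E'
from lid import *
s=ctrl.get_state();print(s["torque"])
a=ctrl.get_image("side");w=ctrl.get_image("wrist");S=cam("side")
cv2.imwrite("pics/s9.png",a[:,:,::-1]);cv2.imwrite("pics/w9.png",w[:,:,::-1])
def wood(im,p,r=4):
    u,v=map(int,p);return cv2.cvtColor(im[v-r:v+r+1,u-r:u+r+1],cv2.COLOR_RGB2HSV).reshape(-1,3).mean(0)
P=s["position"]
print("seat now",wood(a,proj(S,[.4443,-.0157,.135])),"held",proj(S,[P[0],P[1],P[2]+.005]),wood(a,proj(S,[P[0],P[1],P[2]+.003])))
print("seat before",wood(cv2.imread("pics/s8.png")[:,:,::-1].copy(),proj(S,[.4443,-.0157,.135])))
# pail: motion & position versus release, other lid colour change
b=cv2.imread("pics/s8.png")[:,:,::-1].astype(int);d=np.abs(a.astype(int)-b).sum(2)
print("pail diff",d[185:245,322:358].mean(),d[185:245,322:358].max(),"olid diff",d[290:330,198:245].mean())
ww=cv2.cvtColor(w,cv2.COLOR_RGB2HSV);C=cam("wrist",s)
print("held lid wrist px",proj(C,[P[0],P[1],P[2]+.028]),wood(w,proj(C,[P[0]+.0,P[1],P[2]+.028]),3))
E
```

```text
time: 16.7
position: [0.4441, -0.0149, 0.2386]
tool_rot: [-1.121, -2.933, 0.001]
ft_force: [0.1, -0.2, -0.9]
grip_width: 0.638
grip_force: 25.0
[ 0.0352 -0.0319  0.0475]
seat now [ 93.8148   6.4074 225.3704] held (np.float64(286.3020125340418), np.float64(226.29988099030126)) [ 16.2222  97.1111 126.5926]
seat before [ 16.2593  94.8025 191.6543]
pail diff 92.94722222222222 700 olid diff 4.236170212765957
held lid wrist px (np.float64(315.7660273637978), np.float64(337.0636083228993)) [114.898    9.4694  52.9388]
```

The lid is off: its seat now shows the white neck and wood colour sits between the fingers. Before handing in, I'll check that the pail is still and in its hanging position.

```bash
echo '[[[0,0,0],0,0.5],[[0,0,0],0,0.5],[[0,0,0],0,0.5],[[0,0,0],0,0.5],[[0,0,0],0,0.5]]' > rows.txt && python3 inch.py rows.txt
python3 - <<'E'
from h import *
n=ctrl.get_image("side").astype(int);b=cv2.imread("pics/s9.png")[:,:,::-1].astype(int)
z=cv2.resize(cv2.imread("pics/z7.png")[:,:400],(100,120),interpolation=cv2.INTER_AREA)[:,:,::-1].astype(int)
print("still diff",np.abs(n-b).sum(2)[185:245,318:362].max())
g=np.abs(n[150:270,300:400]-z).sum(2)[55:92,22:58];print("vs release",g.mean(),np.percentile(g,95))
c=n[207:243,315:365].astype(np.uint8).copy();c0=z[57:93,15:65].astype(np.uint8).copy()
print(cv2.phaseCorrelate(cv2.cvtColor(c0,7).astype(float),cv2.cvtColor(c,7).astype(float)))
E
```

```text
time: 17.3
position: [0.4446, -0.0149, 0.2396]
tool_rot: [1.121, 2.935, 0.0]
ft_force: [-0.3, -0.0, -0.7]
grip_width: 0.636
grip_force: 25.0
still diff 583
vs release 26.336336336336338 72.0
((-0.03169601739340777, 0.007279328247303596), 0.9873513344926688)
```

Run:
```python
from h import *
f=[ctrl.get_image("side").astype(int) for _ in range(4)]+[cv2.imread("pics/s9.png")[:,:,::-1].astype(int)]
for k in(1,2,3,4):
    d=np.abs(f[k]-f[0]).sum(2)[185:245,318:362];y,x=np.where(d>150);print(d.mean(),len(y),list(zip(x[:8]+318,y[:8]+185)))
    print(cv2.phaseCorrelate(*[cv2.cvtColor(q[207:243,315:365].astype(np.uint8),7).astype(float) for q in(f[0],f[k])]))
print(ctrl.get_state()["qd"].max())
```

```text
4.7534090909090905 0 []
((-0.015029604147418496, -0.00787502749532365), 0.9903933360034687)
4.552651515151515 0 []
((-0.00635845983516603, -0.013871325212459595), 0.9914063537459297)
4.368939393939394 0 []
((0.018524490558984752, -0.026588505030339604), 0.9916042268866618)
6.9602272727272725 14 [(np.int64(329), np.int64(185)), (np.int64(337), np.int64(185)), (np.int64(338), np.int64(185)), (np.int64(329), np.int64(186)), (np.int64(338), np.int64(186)), (np.int64(326), np.int64(187)), (np.int64(327), np.int64(187)), (np.int64(328), np.int64(187))]
((-0.005290360851947895, -0.018513177436958017), 0.9851956783801725)
0.002038087933795521
```

```bash
python3 -c "
from bench import ctrl
print(ctrl.close_job())"
```

```text
the job is handed in; nothing more can be done
None
```

The job is handed in, though no verdict came back: the pail hangs still on the hook, the target lid came off turning anticlockwise and is held level with its underside about 230 mm up, and the other lid showed no movement in the side view.

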